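Put the inspected specimen mounts back in their trays

ROBOT

A 6-joint arm with a two-finger parallel gripper is mounted at the origin on the work surface. World frame = base frame: x ahead of the robot, y to its left, z up, the work surface at z = 0. Lengths are in m, angles in rad, forces in N, time in s.
With the tool pointing down it reaches from about 0.425 to 1.125 m from the base axis. Payload 14.9 kg.
Tool frame: the origin (TCP) lies at the very end of the fingers, on their centre line; the grasp point (between the pads) lies 19 mm behind it; z points along the fingers, y is the direction in which the jaws open and shut (so a half turn about z gives the same grasp; the last joint's range is limited). The gripper opens to 91 mm and grips with 3 to 60 N. Pads are 32 mm wide; open, the fingers measure 118 mm over their backs; the gripper's body (76 mm by 178 mm) begins 60 mm behind the grasp point.
Start: joints at [-1.23, 0.379, 1.734, -0, 1.028, -0.033], TCP at [0.256, -0.652, 0.18] pointing down, gripper open.
Joint ranges: [-2.77, 2.77], [-0.74, 2.19], [0, 2.66], [-1.06, 4.2], [0.31, 2.87], [-3.08, 3.08]. Speed limits (rad/s): [1.89, 1.89, 2.39, 3.14, 3.14, 3.14].

INTERFACE

Orientations are given as a unit quaternion [x, y, z, w].
In Python, from plant import r, optics, job gives the robot as it stands.
- The arm moves only by the tool arm_command, never from a script. Its argument "series" is a list of rows, each an object of numbers: "x", "y", "z": the shift along the world's x, y, z in m; "turn": the turn about the world's z in rad; "grip": the closure in counts, from 0 (fully open) to 255 (shut). A call has 1 to 5 rows; each row shifts and turns the commanded pose from where the row before left it; what a row does not reach is not made up. A row lasts 1/8 s, in which the tool goes at most 62.5 mm and 10.7 degrees, less where a joint would pass 70% of its speed; a pose out of reach is approached as far as the arm can. A call with a gripper value outside its range is refused whole. The fingers move at their own pace and stop on an object; "squeeze" is the grip in N (left out, the last holds). Time passes only in rows, so rows that do not move let the fingers close. It gives the time, the measured TCP pose, the force and the opening at its end, in the units of the state.
- r.get_state(): the state, without advancing time (a new reading comes with each control period).
- optics.read_camera(name): name is "side" or "top" or "wrist"; returns a dict with "image" (400x640x3 uint8, red, green, blue), "depth" (400x640 float32, m along the optical axis (not along the pixel's ray), 0 where there is no reading), "fx", "fy", "cx", "cy" (pixels), "extrinsics" (4x4, takes a point from world to camera coordinates). Camera axes: x right, y down, z forward; pixel columns grow to the right and rows downward; lengths in m; the calibration is good to about 2 mm. The wrist camera is an equidistant fisheye: a pixel r from the principal point sees the ray r / f radians off the axis. A picture is of the moment at which its call begins.
- job.close_job(): hands the job in, once; it reports no verdict.
The state is a dict: "time_s": time; "joint_pos": joint angles; "qvel": joint speeds; "effort": joint torques, N m; "tcp_pos": TCP position; "orientation": TCP orientation; "wrist_force": force on the tool from outside, world axes, zero at the start; "torque": the same for the moment, N m; "opening": opening from 0.0 (shut) to 1.0 (fully open).
Only numpy, scipy, OpenCV 4.12 (cv2) and the standard library are available. Lean on these libraries where they do the work, as an engineer would, in place of code of your own. Each camera call takes 0.05 s, during which the arm holds its last target. There are 200 camera calls.

TASK

The microscope session is over: sort the four resin specimen mounts lying on the blue mat back into the white specimen trays, each one into a free pocket of the tray whose pockets are cut for its shape and size (two small round mounts, one large round, one rectangular). Set each down gently, without dropping it, so that it stands flat on the pocket floor with its polished metal face up, and leave the mounts that are already in the trays where they are.

Things in the scene. Friction and masses are not known exactly. Their poses are not given: they have to be found in the camera images.
- small_a_c (a point): Black resin mount, upright round disc 30 mm across and 30 mm high, with a hexagonal steel section; standing loose on the blue bench mat (3 mm thick) at the start, polished face with its metal section up; to be put away. This point is its centre, 15 mm above its underside; z is up. About 45 g.
- small_b_c (a point): Black resin mount, upright round disc 30 mm across and 30 mm high, with a round steel section; standing loose on the blue bench mat (3 mm thick) at the start, polished face with its metal section up; to be put away. This point is its centre, 15 mm above its underside; z is up. About 45 g.
- large_c (a point): Black resin mount, upright round disc 50 mm across and 30 mm high, with a T-shaped steel section; standing loose on the blue bench mat (3 mm thick) at the start, polished face with its metal section up; to be put away. This point is its centre, 15 mm above its underside; z is up. About 120 g.
- rect_c (a point): Black resin mount, upright block 55 x 30 mm and 30 mm high, with a butt-weld section; standing loose on the blue bench mat (3 mm thick) at the start, polished face with its metal section up; to be put away. This point is its centre, 15 mm above its underside; x runs along its 55 mm length, y along its 30 mm width, z is up. About 85 g.
- tray_small: Fixed white tray, 90 (x) x 170 (y) x 10 mm high, for the 30 mm round mounts: 3 round pockets 46 mm across at y = -54, 0 and +54 mm, 6 mm deep, cork floor 4 mm above the table. Only 8 mm free round a mount: hold it by its upper part so the fingertips stay above the tray. Origin: centre of the tray's underside. A mount in a pocket has its centre 19 mm above it. The one at y = -54 holds kept_small.
- tray_large: Fixed white tray, 90 (x) x 170 (y) x 10 mm high, for the 50 mm round mounts: 2 round pockets 66 mm across at y = -40 and +40 mm, 6 mm deep, cork floor 4 mm above the table. Only 8 mm free round a mount: hold it by its upper part so the fingertips stay above the tray. Origin: centre of the tray's underside. A mount in a pocket has its centre 19 mm above it. The one at y = +40 holds kept_large.
- tray_rect: Fixed white tray, 90 (x) x 170 (y) x 10 mm high, for the rectangular mounts: 2 pockets 71 (x) by 46 mm (y), centred at y = -40 and +40 mm, 6 mm deep, cork floor 4 mm above the table. Only 8 mm free round a mount: hold it by its upper part so the fingertips stay above the tray. Origin: centre of the tray's underside. A mount in a pocket has its centre 19 mm above it. The one at y = -40 holds kept_rect.
- kept_small_c (a point): Black resin mount, upright round disc 30 mm across and 30 mm high, already in a pocket of the small round tray (tray_small); stays there. This point is its centre, 15 mm above its underside; z is up. About 45 g.
- kept_large_c (a point): Black resin mount, upright round disc 50 mm across and 30 mm high, already in a pocket of the large round tray (tray_large); stays there. This point is its centre, 15 mm above its underside; z is up. About 120 g.
- kept_rect_c (a point): Black resin mount, upright block 55 x 30 mm and 30 mm high, already in a pocket of the rectangular tray (tray_rect); stays there. This point is its centre, 15 mm above its underside; x runs along its 55 mm length, y along its 30 mm width, z is up. About 85 g.
Not all that is in view belongs to the job. Leave any pink or red look-alike of the tray_large alone.

How it is judged:
By the outcome, as a careful person would: the job done as asked, in the order asked, and still so for the second after the job is handed in, with the robot touching nothing.
It also fails if it takes over 128 s, if anything falls off the work surface, if the arm or the gripper's body presses on something with over 40 N, if the wrist force passes 120 N, or if a joint passes its speed limit or range.

## Working session

There is one attempt and no reset: what is moved stays moved. The work goes in short steps, Python scripts to look and compute and a tool call to move; the robot and the scene stay as the last step left them, time stands still between calls to the robot, and variables do not carry over. Pictures are saved under pics/ and viewed, about 12 in all and at most 16, crops included, and the job is handed in when it is done.

Besides the shell and the picture viewer there is one more tool, called after "Call:" in YAML: its name, and indented under it one key for each argument. arm_command: Moves the arm, as the interface text tells. Its arguments: {"type":"object","properties":{"series":{"type":"array","items":{"type":"object","properties":{"x":{"type":"number"},"y":{"type":"number"},"z":{"type":"number"},"turn":{"type":"number"},"grip":{"type":"number"}}}},"squeeze":{"type":"number"}},"required":["series"]}

```bash
ls; mkdir -p pics; python3 - <<'E'
from plant import r,optics
import cv2,numpy as np
for n in("top","side"):
    c=optics.read_camera(n); cv2.imwrite(f"pics/{n}0.png",c["image"][:,:,::-1]); np.savez(f"{n}0.npz",**c)
    print(n,c["fx"],c["fy"],c["cx"],c["cy"],np.round(c["extrinsics"],3).tolist(),(c["depth"]==0).mean())
s=r.get_state();print(s["time_s"],s["tcp_pos"],s["orientation"],s["opening"])
E
```

```text
pics
top 432.7295444049645 432.7295444049645 317.25935468232603 197.28418880590124 [[-0.009, -1.0, -0.021, -0.143], [-0.985, 0.012, -0.172, 0.489], [0.172, 0.019, -0.985, 1.239], [0.0, 0.0, 0.0, 1.0]] 0.00384765625
side 387.17879939745853 387.17879939745853 318.97501448917683 195.83287345647867 [[-0.891, -0.454, -0.006, 0.393], [-0.23, 0.461, -0.857, 0.247], [0.392, -0.762, -0.515, 0.813], [0.0, 0.0, 0.0, 1.0]] 0.00391015625
0.1 [ 0.25546353 -0.65128958  0.17893091] [ 9.82588933e-01  1.85792167e-01 -7.13175274e-05 -5.03404090e-04] 0.9984471074736492
```

View pics/top0.png

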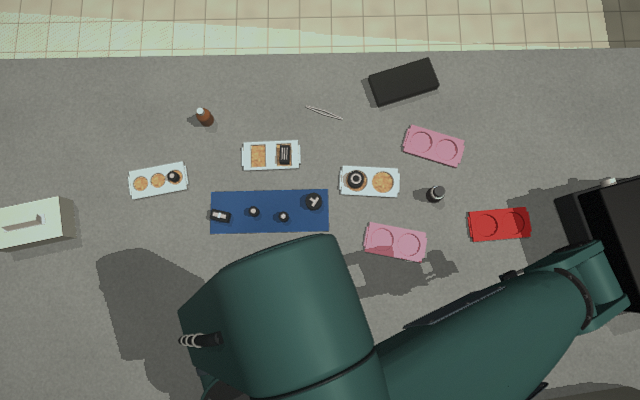

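View pics/side0.png

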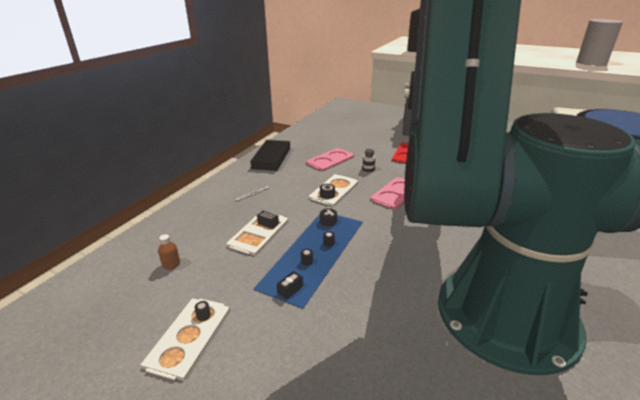

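The top view shows candidates:
- Mounts on the mat: rect (220,215), small (253,212), small (283,217), large (313,201).
- White trays: small (158,180) with free pockets at 140 and 158, rect (270,155) free at 259, large (370,181) free at 383.
- Look-alikes to leave alone: pink trays (433,146) and (395,241), red tray (499,224), dark bottle (436,193), and the kept mounts (174,176), (285,154) and (356,180).

Next is a close crop.

```bash
python3 - <<'E'
import cv2
a=cv2.imread("pics/top0.png")[130:245,120:410]
cv2.imwrite("pics/crop_top.png",cv2.resize(a,(783,310),interpolation=cv2.INTER_CUBIC))
a=cv2.imread("pics/side0.png")[165:385,135:375]
cv2.imwrite("pics/crop_side.png",cv2.resize(a,(648,594),interpolation=cv2.INTER_CUBIC))
E
```

```text
(no output)
```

View pics/crop_top.png

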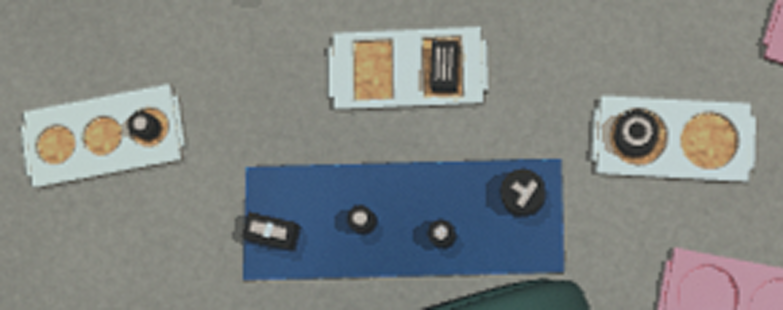

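View pics/crop_side.png

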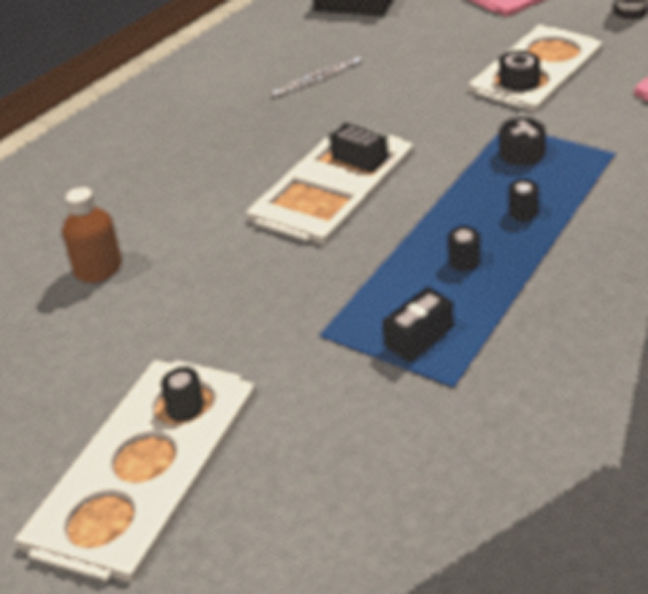

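```bash
cat > h.py <<'E'
import numpy as np,cv2
def load(n): return dict(np.load(n+".npz"))
def ray(c,u,v):
    E=c["extrinsics"];R=E[:3,:3];o=-R.T@E[:3,3]
    d=R.T@np.array([(u-c["cx"])/c["fx"],(v-c["cy"])/c["fy"],1.]);return o,d/np.linalg.norm(d)
def onz(c,u,v,z):
    o,d=ray(c,u,v);return o+d*(z-o[2])/d[2]
def tri(r1,r2):
    (o1,d1),(o2,d2)=r1,r2
    t=np.linalg.lstsq(np.c_[d1,-d2],o2-o1,rcond=None)[0]
    a,b=o1+d1*t[0],o2+d2*t[1];return (a+b)/2,np.linalg.norm(a-b)
E
python3 - <<'E'
from h import *
T,S=load("top0"),load("side0")
P={"rect":(271,231,418,309,.033),"sL":(361,219,464,236,.033),"sR":(441,234,523,187,.033),"large":(523,188,523,130,.033),
"ps_far":(56,145,100,520,.004),"ps_mid":(102,135,144,458,.004),"pr":(373,69,312,200,.004),"pl":(711,140,553,49,.004)}
for k,(a,b,c,d,z) in P.items():
    t=(120+(a+.5)/2.7-.5,130+(b+.5)/2.7-.5); s=(135+(c+.5)/2.7-.5,165+(d+.5)/2.7-.5)
    X,g=tri(ray(T,*t),ray(S,*s))
    print(k,"tri",X.round(4),"gap",round(g,4),"top@z",onz(T,*t,z).round(4)[:2],"side@z",onz(S,*s,z).round(4)[:2],
     "depthz", [ (lambda c,u,v:(c["extrinsics"][:3,:3].T@(np.array([(u-c["cx"])/c["fx"],(v-c["cy"])/c["fy"],1])*c["depth"][round(v),round(u)]-c["extrinsics"][:3,3]))[2].round(4))(c,*p) for c,p in((T,t),(S,s))])
im=T["image"].astype(int);w=(im.min(2)>150).astype(np.uint8)
w[:135]=0;w[210:]=0;w[:,:120]=0;w[:,405:]=0
w=cv2.morphologyEx(w,cv2.MORPH_CLOSE,np.ones((9,9)))
for c in cv2.findContours(w,0,1)[0]:
    if cv2.contourArea(c)>500:
        b=cv2.boxPoints(cv2.minAreaRect(c)); q=np.array([onz(T,*p,.01)[:2] for p in b]); 
        e=[q[1]-q[0],q[2]-q[1]]
        print("tray",q.mean(0).round(4),[ (np.linalg.norm(x).round(4),np.degrees(np.arctan2(x[1],x[0])).round(1)) for x in e])
E
```

```text
rect tri [0.4406 0.1423 0.0306] gap 0.0033 top@z [0.4388 0.141 ] side@z [0.4409 0.1447] depthz [np.float64(0.0279), np.float64(0.0327)]
sL tri [0.4523 0.0428 0.0305] gap 0.0022 top@z [0.4509 0.0419] side@z [0.452  0.0455] depthz [np.float64(0.0279), np.float64(0.0301)]
sR tri [ 0.4352 -0.0456  0.032 ] gap 0.0038 top@z [ 0.4332 -0.0463] side@z [ 0.4366 -0.0442] depthz [np.float64(0.0335), np.float64(0.0334)]
large tri [ 0.4827 -0.1369  0.0301] gap 0.0023 top@z [ 0.4833 -0.1366] side@z [ 0.4796 -0.133 ] depthz [np.float64(0.037), np.float64(0.033)]
ps_far tri [0.545  0.3979 0.0064] gap 0.0016 top@z [0.5448 0.3984] side@z [0.5476 0.397 ] depthz [np.float64(0.0047), np.float64(0.0025)]
ps_mid tri [0.5554 0.345  0.0067] gap 0.0004 top@z [0.5558 0.346 ] side@z [0.5576 0.3437] depthz [np.float64(0.0046), np.float64(0.0041)]
pr tri [0.6286 0.0354 0.0063] gap 0.0002 top@z [0.6293 0.0359] side@z [0.6304 0.0331] depthz [np.float64(0.0032), np.float64(0.0046)]
pl tri [ 0.5413 -0.3483  0.0064] gap 0.0023 top@z [ 0.5406 -0.349 ] side@z [ 0.5442 -0.3522] depthz [np.float64(0.008), np.float64(0.0052)]
tray [ 0.5425 -0.307 ] [(np.float64(0.0908), np.float64(-4.0)), (np.float64(0.1833), np.float64(-94.0))]
tray [0.555  0.3438] [(np.float64(0.184), np.float64(-79.7)), (np.float64(0.0911), np.float64(-167.1))]
tray [ 0.6293 -0.0055] [(np.float64(0.1826), np.float64(-88.4)), (np.float64(0.0904), np.float64(-177.8))]
```

Triangulated tops are at about 31 mm and floors at about 6 mm, close to the given 33 and 4 mm. Tray sizes also fit. I'll move above the large mount and check with the wrist camera.

Call:
arm_command:
  series:
    - {"x":0.0225,"y":0.0515,"turn":0.113,"grip":0}
    - {"x":0.0225,"y":0.0515,"turn":0.113,"grip":0}
    - {"x":0.0225,"y":0.0515,"turn":0.113,"grip":0}
    - {"x":0.0225,"y":0.0515,"turn":0.113,"grip":0}
    - {"x":0.0225,"y":0.0515,"turn":0.113,"grip":0}
  squeeze: 15

```text
invalid input at $.series[0]: expected keys x, y, z, turn, grip
```

Call:
arm_command:
  series:
    - {"x":0.0225,"y":0.0515,"turn":0.113,"grip":0}
    - {"x":0.0225,"y":0.0515,"turn":0.113,"grip":0}
    - {"x":0.0225,"y":0.0515,"turn":0.113,"grip":0}
    - {"x":0.0225,"y":0.0515,"turn":0.113,"grip":0}
    - {"x":0.0225,"y":0.0515,"turn":0.113,"grip":0}

```text
invalid input at $.series[0]: expected keys x, y, z, turn, grip
```

```bash
python3 - <<'E'
from plant import r,optics
import cv2,numpy as np
c=optics.read_camera("wrist"); cv2.imwrite("pics/w1.png",c["image"][:,:,::-1]); np.savez("w1.npz",**c)
print(c["fx"],c["cx"],c["cy"],np.round(c["extrinsics"],3).tolist())
s=r.get_state();print(s["time_s"],s["tcp_pos"],s["orientation"],s["opening"],s["joint_pos"])
E
```

```text
309.70691628693146 316.7121818651464 199.91186038467637 [[0.366, -0.931, -0.001, -0.7], [-0.903, -0.355, 0.243, -0.028], [-0.226, -0.088, -0.97, 0.391], [0.0, 0.0, 0.0, 1.0]]
0.15 [ 0.25548788 -0.65137059  0.17904759] [ 9.82588859e-01  1.85792806e-01 -6.42834010e-05 -4.05397838e-04] 0.9996128333214935 [-1.23031066e+00  3.79293068e-01  1.73462217e+00 -3.50055921e-06
  1.02849834e+00 -3.32698703e-02]
```

View pics/w1.png

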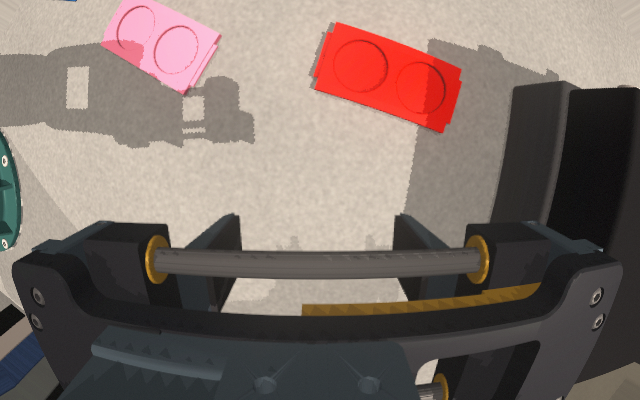

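The move was refused because every row needs all five keys. The picture shows only the pink (160,45) and red (390,75) decoys, with the fingers at the bottom. Retrying.

Call:
arm_command:
  series:
    - {"x":0.0225,"y":0.0515,"z":0,"turn":0.113,"grip":0}
    - {"x":0.0225,"y":0.0515,"z":0,"turn":0.113,"grip":0}
    - {"x":0.0225,"y":0.0515,"z":0,"turn":0.113,"grip":0}
    - {"x":0.0225,"y":0.0515,"z":0,"turn":0.113,"grip":0}
    - {"x":0.0225,"y":0.0515,"z":0,"turn":0.113,"grip":0}
  squeeze: 15

```text
time_s: 0.78
tcp_pos: [0.3685, -0.3925, 0.1795]
orientation: [0.891, 0.454, 0.0, 0.0]
wrist_force: [0.8, -0.6, 0.2]
opening: 1.0
```

Call:
arm_command:
  series:
    - {"x":0.0225,"y":0.0515,"z":0,"turn":0.113,"grip":0}
    - {"x":0.0225,"y":0.0515,"z":0,"turn":0.113,"grip":0}
    - {"x":0.0225,"y":0.0515,"z":0,"turn":0.113,"grip":0}
    - {"x":0.0225,"y":0.0515,"z":0,"turn":0.113,"grip":0}
    - {"x":0.0225,"y":0.0515,"z":0,"turn":0.113,"grip":0}

```text
time_s: 1.4
tcp_pos: [0.481, -0.1349, 0.1796]
orientation: [0.729, 0.684, 0.0, 0.0]
wrist_force: [0.8, -0.6, 0.0]
opening: 0.999
```

```bash
python3 - <<'E'
from plant import r,optics
import cv2,numpy as np
c=optics.read_camera("wrist"); cv2.imwrite("pics/w2.png",c["image"][:,:,::-1]); np.savez("w2.npz",**c)
print(np.round(c["extrinsics"],3).tolist())
s=r.get_state();q=s["orientation"];print(s["time_s"],s["tcp_pos"],q,s["opening"],s["joint_pos"],"jaw",np.degrees(2*np.arctan2(q[1],q[0]))-90)
E
```

```text
[[0.998, -0.063, -0.001, -0.489], [-0.061, -0.968, 0.242, -0.129], [-0.016, -0.241, -0.97, 0.366], [0.0, 0.0, 0.0, 1.0]]
1.45 [ 0.48267906 -0.13073133  0.17967801] [ 7.26620454e-01  6.87038801e-01  6.25816763e-04 -9.70362865e-05] 0.9985270523834368 [-3.11832554e-01  5.87963043e-02  2.13312741e+00  1.46473004e-03
  9.49237838e-01 -2.56700981e-01] jaw -3.207660239187504
```

View pics/w2.png

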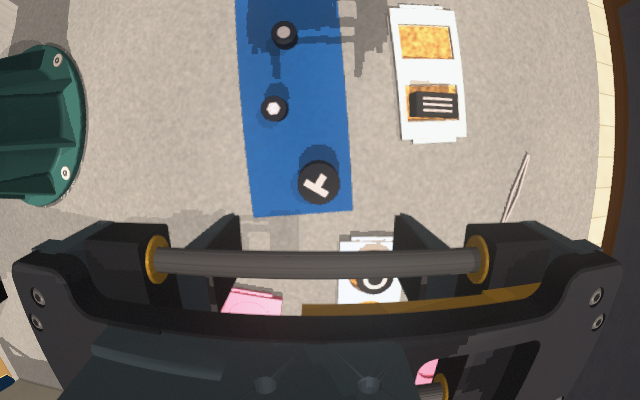

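The wrist view shows the large mount with the T at (320,182), the hex mount at (274,108) and the round-section mount at (284,34).

```bash
cat >> h.py <<'E'
def fray(c,u,v):
    E=c["extrinsics"];R=E[:3,:3];o=-R.T@E[:3,3]
    x,y=u-c["cx"],v-c["cy"];r=np.hypot(x,y);t=r/c["fx"]
    return o,R.T@np.array([np.sin(t)*x/r,np.sin(t)*y/r,np.cos(t)])
def fz(c,u,v,z):
    o,d=fray(c,u,v);return o+d*(z-o[2])/d[2]
E
python3 - <<'E'
from h import *
W,T,S=load("w2"),load("top0"),load("side0")
for n,p,t in(("large",(320,182),(313.5,199.5)),("sR hex",(274,107.5),(283.,216.5)),("sL",(284,33.5),(253.5,211)),("pr",(426,43),None)):
    print(n,fz(W,*p,.033).round(4), tri(fray(W,*p),ray(T,*t)) if t else fz(W,*p,.004))
E
```

```text
large [ 0.4852 -0.1344  0.033 ] (array([ 0.48500283, -0.136704  ,  0.0202541 ]), np.float64(0.0003477961020305077))
sR hex [ 0.4386 -0.045   0.033 ] (array([ 0.43564438, -0.04383115,  0.01097431]), np.float64(0.000516121614421785))
sL [0.4551 0.0415 0.033 ] (array([0.45316223, 0.04523746, 0.01756438]), np.float64(0.0024185259346944923))
pr [0.6205 0.0267 0.033 ] [0.63157783 0.03441054 0.004     ]
```

Call:
arm_command:
  series:
    - {"x":0.003,"y":0.001,"z":-0.04,"turn":0,"grip":0}
    - {"x":0,"y":0,"z":-0.04,"turn":0,"grip":0}
    - {"x":0,"y":0,"z":-0.04,"turn":0,"grip":0}
    - {"x":0,"y":0,"z":0,"turn":0,"grip":0}
    - {"x":0,"y":0,"z":0,"turn":0,"grip":0}

```text
time_s: 2.08
tcp_pos: [0.4842, -0.1359, 0.0607]
orientation: [0.73, 0.683, 0.0, 0.0]
wrist_force: [0.4, 0.4, 1.1]
opening: 0.998
```

```bash
python3 - <<'E'
from plant import r,optics
import cv2,numpy as np
c=optics.read_camera("wrist"); cv2.imwrite("pics/w3.png",c["image"][:,:,::-1]); np.savez("w3.npz",**c)
s=r.get_state();print(s["tcp_pos"])
E
```

```text
[ 0.48462148 -0.13605193  0.06112138]
```

View pics/w3.png

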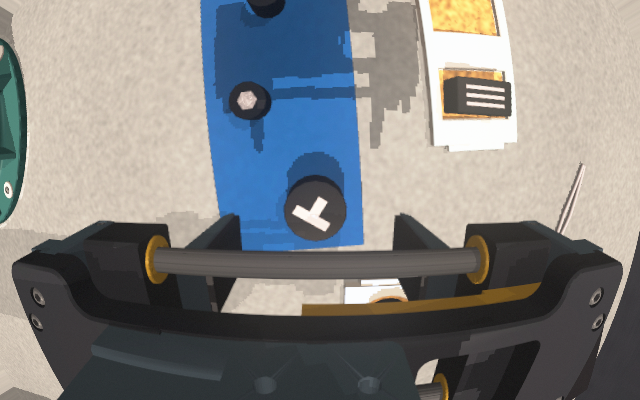

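The mount at (315,208) is centred between the fingers (228 and 405). I'll check its height from the two wrist positions, then descend.

```bash
python3 - <<'E'
from h import *
A,B=load("w2"),load("w3")
print(tri(fray(A,320,182),fray(B,315,208)),fz(B,315,208,.033))
print(tri(fray(A,274,107.5),fray(B,248,99)),fz(B,248,99,.033))
E
```

```text
(array([ 0.48421457, -0.13528416,  0.02703096]), np.float64(0.0019330392047612898)) [ 0.48342493 -0.13338059  0.033     ]
(array([ 0.43851577, -0.04498542,  0.03274997]), np.float64(1.779122071414273e-05)) [ 0.43856613 -0.04501889  0.033     ]
```

Call:
arm_command:
  series:
    - {"x":0,"y":0,"z":-0.024,"turn":0,"grip":0}
    - {"x":0,"y":0,"z":-0.015,"turn":0,"grip":0}
    - {"x":0,"y":0,"z":-0.008,"turn":0,"grip":0}
    - {"x":0,"y":0,"z":0,"turn":0,"grip":0}
    - {"x":0,"y":0,"z":0,"turn":0,"grip":0}

```text
time_s: 2.75
tcp_pos: [0.484, -0.1358, 0.0131]
orientation: [0.73, 0.683, 0.0, 0.0]
wrist_force: [0.5, -0.9, -0.0]
opening: 1.002
```

Call:
arm_command:
  series:
    - {"x":0,"y":0,"z":0,"turn":0,"grip":255}
    - {"x":0,"y":0,"z":0,"turn":0,"grip":255}
    - {"x":0,"y":0,"z":0,"turn":0,"grip":255}
    - {"x":0,"y":0,"z":0,"turn":0,"grip":255}
    - {"x":0,"y":0,"z":0,"turn":0,"grip":255}
  squeeze: 15

```text
time_s: 3.38
tcp_pos: [0.4836, -0.1357, 0.0126]
orientation: [0.73, 0.683, -0.0, 0.0]
wrist_force: [-0.6, 0.5, 0.4]
opening: 0.484
```

Call:
arm_command:
  series:
    - {"x":0,"y":0,"z":0,"turn":0,"grip":255}
    - {"x":0,"y":0,"z":0,"turn":0,"grip":255}
    - {"x":0,"y":0,"z":0,"turn":0,"grip":255}

```text
time_s: 3.75
tcp_pos: [0.4836, -0.1357, 0.0125]
orientation: [0.73, 0.683, -0.0, -0.0]
wrist_force: [-0.6, 0.4, 0.5]
opening: 0.156
```

It passed 50 mm without stopping. I need to look.

```bash
python3 - <<'E'
from plant import r,optics
import cv2,numpy as np
c=optics.read_camera("wrist");cv2.imwrite("pics/w4.png",c["image"][:,:,::-1])
s=optics.read_camera("top");a=cv2.resize(s["image"][:,:,::-1][150:245,200:400],None,fx=3,fy=3);
b=cv2.resize(optics.read_camera("side")["image"][:,:,::-1][165:315,240:420],None,fx=2,fy=2)
o=np.zeros((585,640,3),np.uint8);o[:285,:600]=a;o[285:585,:360]=b;cv2.imwrite("pics/m4.png",o);print(r.get_state()["opening"])
E
```

```text
0.026115669286851075
```

View pics/w4.png

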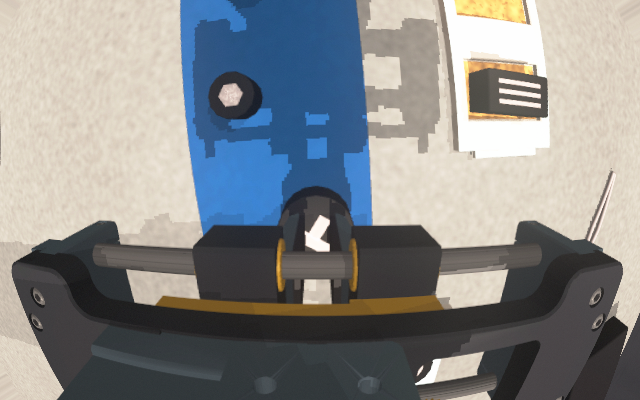

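View pics/m4.png

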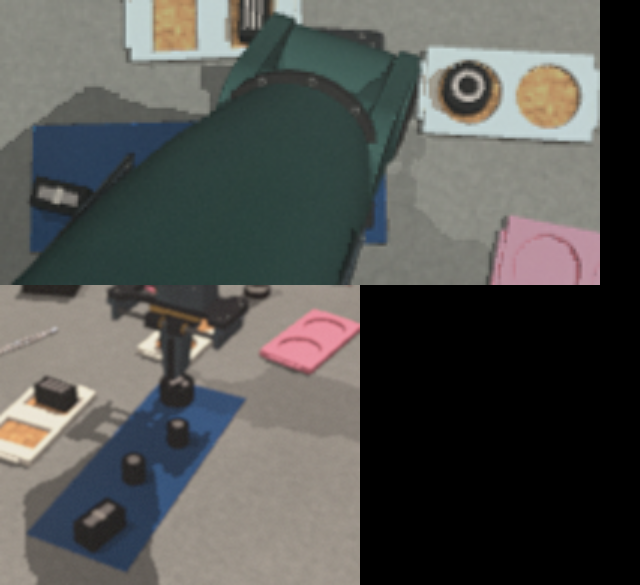

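```bash
python3 - <<'E'
from plant import r,optics
import cv2,numpy as np
c=optics.read_camera("wrist");np.savez("w5.npz",**c);s=optics.read_camera("side");np.savez("s5.npz",**s)
a=cv2.resize(c["image"][:,:,::-1][160:320,240:400],(480,480),interpolation=cv2.INTER_CUBIC)
b=cv2.resize(s["image"][:,:,::-1][170:250,290:343],(318,480),interpolation=cv2.INTER_CUBIC)
cv2.imwrite("pics/z5.png",np.hstack([a,b]));st=r.get_state();print(st["opening"],st["wrist_force"],st["tcp_pos"])
from h import *
E=c["extrinsics"];R=E[:3,:3];o=-R.T@E[:3,3]
for row in(180,188,195,205,215,225,235,250):
    l=[]
    for u in(285,292,300,310,318,326,335,343,350):
        _,d=fray(c,u,row);k=c["depth"][row,u]/(R[2]@d);p=o+d*k;l.append("%.0f,%.0f,%.0f"%tuple(p*1000))
    print(row,*l)
E
```

```text
0.00393469814797789 [-0.04904758  0.40845196  0.21327717] [ 0.48361669 -0.13570127  0.01254185]
180 463,-106,3 468,-106,4 474,-106,5 481,-107,3 487,-107,5 492,-108,4 499,-108,5 504,-109,4 509,-109,4
188 463,-112,4 468,-112,5 473,-113,1 481,-111,12 486,-111,13 492,-113,8 498,-114,4 504,-115,3 509,-115,4
195 463,-117,4 467,-117,4 475,-113,24 481,-112,32 486,-112,33 491,-113,28 498,-116,17 504,-120,4 509,-120,4
205 464,-120,21 470,-117,35 475,-117,34 481,-118,33 486,-118,34 491,-118,34 496,-118,34 501,-119,34 509,-127,4
215 465,-123,33 469,-123,34 474,-123,34 481,-124,35 486,-124,33 490,-119,53 496,-125,33 501,-126,33 506,-126,32
225 464,-129,34 469,-130,34 477,-118,70 482,-120,66 485,-131,34 490,-119,70 494,-119,70 501,-132,34 505,-132,34
235 478,-98,139 480,-98,139 482,-98,139 482,-120,80 485,-137,34 489,-121,80 492,-99,139 494,-99,139 496,-98,140
250 479,-98,149 481,-98,149 482,-100,145 482,-120,99 484,-148,34 489,-120,99 491,-99,149 493,-99,149 495,-99,150
```

View pics/z5.png

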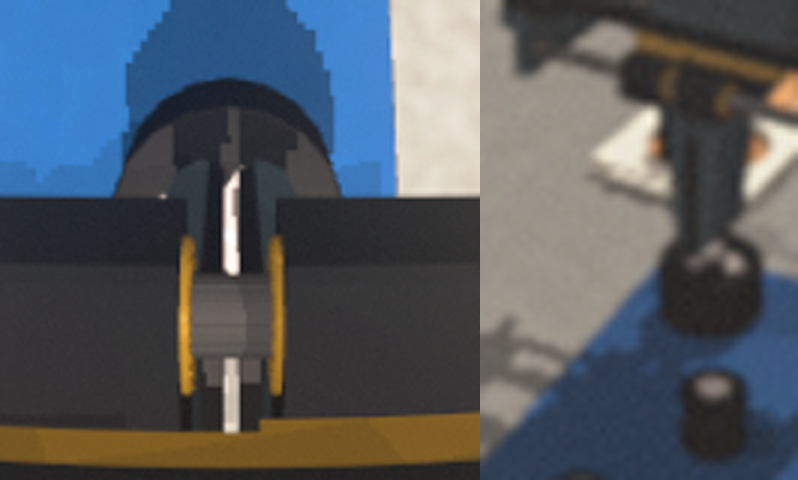

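The fingers closed above the mount. Its top at z=34 mm is untouched, while the lowest finger points show at around 50 mm although the TCP reads 12.5 mm. I'll measure where the fingertips really are.

```bash
python3 - <<'E'
from h import *
for n,z0,y0,us in(("w5",.0125,-.1357,(300,303,306,309,312,326,329)),("w3",.0611,-.136,(215,222,228,234,238,398,402,408,414)),("w2",.1796,-.1325,(215,222,228,234,238,398,402,408))):
    c=load(n);E=c["extrinsics"];R=E[:3,:3];o=-R.T@E[:3,3];print(n,"cam",o.round(4))
    for u in us:
        l=[]
        for v in range(200,262,4):
            _,d=fray(c,u,v);p=o+d*c["depth"][v,u]/(R[2]@d)
            if p[2]-z0>-.02 and p[2]>.036:l.append("%d:%.0f,%.0f,%.0f"%(v,p[0]*1e3,(p[1]-y0)*1e3,(p[2]-z0)*1e3))
        print(u,*l[:7])
E
```

```text
w5 cam [ 0.4886 -0.0685  0.2187]
300 216:476,18,43 220:476,18,49 224:477,18,55 228:482,38,121 232:482,38,124 236:482,38,127 240:482,37,129
303 216:478,18,42 220:478,18,50 224:478,17,55 228:478,17,60 232:479,18,68 236:479,17,73 240:483,36,127
306 216:479,18,42 220:479,17,49 224:480,17,54 228:480,17,61 232:480,18,68 236:480,18,74 240:480,17,78
309 216:481,17,41 220:481,15,42 224:481,16,51 228:481,15,56 232:481,16,64 236:489,67,206 240:481,15,73
312 216:482,16,37 220:482,16,44 224:483,16,51 228:483,15,56 232:483,16,64 236:483,16,69 240:483,16,74
326 216:490,17,43 220:490,17,50 224:490,17,56 228:490,16,60 232:490,15,64 236:489,15,68 240:489,15,73
329 216:492,17,43 220:492,17,49 224:491,17,56 228:491,17,62 232:491,17,67 236:491,17,73 240:490,35,126
w3 cam [ 0.4891 -0.0687  0.2668]
215 224:432,21,57 228:434,21,63 232:436,21,69 236:437,19,72 240:439,19,77 244:440,19,81 248:439,17,81
222 216:432,21,42 220:434,20,49 224:436,20,56 228:437,19,59 232:439,19,66 236:440,19,70 240:440,17,72
228 216:436,21,43 220:437,20,48 224:438,19,52 228:440,19,58 232:440,17,59 236:440,15,60 240:439,13,60
234 212
[... 726 characters left out ...]
82
222 216:428,18,41 220:431,18,50 224:433,18,57 228:433,16,59 232:436,17,66 236:437,16,70 240:437,15,73
228 216:432,18,42 220:434,17,48 224:435,16,52 228:436,16,58 232:436,14,59 236:437,13,61 240:436,10,61
234 212:434,18,35 216:434,16,38 220:436,16,44 224:437,15,48 228:437,13,49 232:437,10,49 236:437,8,50
238 216:437,16,38 220:437,14,38 224:436,11,38 228:436,9,39 232:436,7,41 236:435,4,39 240:435,2,40
398 216:530,10,38 220:528,9,42 224:528,7,43 228:527,6,46 232:528,4,46 236:527,2,48 240:527,-0,49
402 216:531,11,40 220:530,10,45 224:528,10,52 228:528,8,53 232:528,6,54 236:528,4,55 240:528,2,55
408 216:534,11,42 220:532,12,51 224:531,10,53 228:530,10,58 232:528,10,64 236:527,9,67 240:528,7,67
```

```bash
python3 - <<'E'
from h import *
for n,z0,us in(("w3",.0611,(230,234,236,238,398,402,406)),("w5",.0125,(303,306,310,326,329))):
    c=load(n);E=c["extrinsics"];R=E[:3,:3];o=-R.T@E[:3,3]
    for u in us:
        l=[]
        for v in range(206,222):
            _,d=fray(c,u,v);p=o+d*c["depth"][v,u]/(R[2]@d)
            l.append("%d:%.0f,%.0f"%(v,p[1]*1e3,(p[2]-z0)*1e3))
        print(n,u,*l)
c=load("s5");E=c["extrinsics"];R=E[:3,:3];o=-R.T@E[:3,3]
for u in(322,324,326,328,330,332):
    l=[]
    for v in range(196,222,2):
        D=c["depth"][v,u];p=R.T@(np.array([(u-c["cx"])/c["fx"],(v-c["cy"])/c["fy"],1])*D-E[:3,3]);l.append("%d:%.0f,%.0f,%.0f"%(v,*p*1e3))
    print("side",u,*l)
E
```

```text
w3 230 206:-134,-56 207:-136,-58 208:-137,-58 209:-137,-57 210:-138,-58 211:-139,-57 212:-140,-56 213:-141,-57 214:-116,37 215:-116,39 216:-115,43 217:-116,43 218:-117,42 219:-117,45 220:-118,43 221:-117,47
w3 234 206:-135,-56 207:-136,-57 208:-137,-58 209:-138,-58 210:-139,-57 211:-139,-56 212:-115,35 213:-116,36 214:-116,35 215:-117,35 216:-117,38 217:-117,40 218:-117,41 219:-118,41 220:-117,44 221:-118,46
w3 236 206:-135,-56 207:-136,-57 208:-137,-58 209:-138,-57 210:-139,-57 211:-140,-58 212:-140,-57 213:-141,-57 214:-142,-57 215:-143,-57 216:-117,37 217:-117,39 218:-117,42 219:-118,42 220:-118,43 221:-119,43
w3 238 206:-135,-57 207:-136,-58 208:-137,-58 209:-138,-59 210:-139,-57 211:-140,-58 212:-141,-58 213:-141,-57 214:-142,-57 215:-144,-58 216:-118,35 217:-118,37 218:-118,38 219:-119,37 220:-120,36 221:-120,38
w3 398 206:-145,-59 207:-146,-60 208:-148,-61 209:-149,-61 210:-150,-61 211:-150,-60 212:-151,-59 213:-152,-60 214:-153,-59 215:-154,-60 216:-124,36 217:-123,39 218:-123,42 219:-124,41 220:-124,42 221:-124,43
w3 402 206:-146,-61 207:-146,-59 208:-148,-60 209:-149,-61 21
[... 1950 characters left out ...]
3 216:478,-114,35 218:477,-113,28 220:478,-115,20
side 328 196:474,-117,98 198:473,-117,92 200:473,-116,86 202:474,-119,78 204:475,-120,71 206:475,-121,64 208:474,-119,59 210:487,-145,33 212:483,-139,31 214:479,-130,31 216:473,-118,33 218:471,-113,30 220:471,-113,24
side 330 196:472,-126,94 198:471,-125,88 200:473,-129,79 202:473,-129,73 204:475,-132,64 206:474,-132,58 208:487,-159,32 210:483,-150,32 212:479,-142,31 214:474,-131,32 216:468,-119,34 218:467,-117,29 220:469,-121,20
side 332 196:472,-138,87 198:470,-136,83 200:472,-140,73 202:474,-143,65 204:474,-145,57 206:508,-218,-1 208:503,-207,-0 210:477,-151,33 212:473,-143,32 214:467,-130,34 216:463,-122,34 218:463,-123,27 220:462,-120,22
```

Both cameras agree: the real fingertips sit about 35 mm above the reported TCP, at z≈0.047 when the TCP reads 0.0125. I'll reopen, then descend to a reported z≈-0.019 (tip≈0.016), watching the force.

Call:
arm_command:
  series:
    - {"x":0.0005,"y":-0.0005,"z":0,"turn":0,"grip":0}
    - {"x":0,"y":0,"z":0,"turn":0,"grip":0}
    - {"x":0,"y":0,"z":0,"turn":0,"grip":0}
    - {"x":0,"y":0,"z":0,"turn":0,"grip":0}
    - {"x":0,"y":0,"z":0,"turn":0,"grip":0}

```text
time_s: 4.62
tcp_pos: [0.4841, -0.1362, 0.0125]
orientation: [0.73, 0.683, -0.0, 0.0]
wrist_force: [-0.6, -0.7, -0.0]
opening: 0.52
```

Call:
arm_command:
  series:
    - {"x":0,"y":0,"z":0,"turn":0,"grip":0}
    - {"x":0,"y":0,"z":0,"turn":0,"grip":0}
    - {"x":0,"y":0,"z":0,"turn":0,"grip":0}
    - {"x":0,"y":0,"z":0,"turn":0,"grip":0}

```text
time_s: 5.12
tcp_pos: [0.4841, -0.1362, 0.0125]
orientation: [0.73, 0.683, -0.0, -0.0]
wrist_force: [0.3, 0.2, -0.2]
opening: 0.96
```

Call:
arm_command:
  series:
    - {"x":0,"y":0,"z":-0.012,"turn":0,"grip":0}
    - {"x":0,"y":0,"z":-0.004,"turn":0,"grip":0}
    - {"x":0,"y":0,"z":0,"turn":0,"grip":0}

```text
time_s: 5.5
tcp_pos: [0.4837, -0.136, -0.0041]
orientation: [0.73, 0.683, -0.0, -0.001]
wrist_force: [0.1, -0.3, -0.4]
opening: 0.997
```

Call:
arm_command:
  series:
    - {"x":0,"y":0,"z":-0.008,"turn":0,"grip":0}
    - {"x":0,"y":0,"z":-0.006,"turn":0,"grip":0}
    - {"x":0,"y":0,"z":-0.001,"turn":0,"grip":0}
    - {"x":0,"y":0,"z":0,"turn":0,"grip":0}

```text
time_s: 6.0
tcp_pos: [0.4841, -0.1362, -0.0185]
orientation: [0.73, 0.683, -0.0, -0.0]
wrist_force: [0.2, 0.2, -0.3]
opening: 0.997
```

Call:
arm_command:
  series:
    - {"x":0,"y":0,"z":0,"turn":0,"grip":255}
    - {"x":0,"y":0,"z":0,"turn":0,"grip":255}
    - {"x":0,"y":0,"z":0,"turn":0,"grip":255}
    - {"x":0,"y":0,"z":0,"turn":0,"grip":255}
    - {"x":0,"y":0,"z":0,"turn":0,"grip":255}
  squeeze: 15

```text
time_s: 6.62
tcp_pos: [0.484, -0.1362, -0.0185]
orientation: [0.73, 0.683, -0.0, -0.0]
wrist_force: [-1.1, -0.1, 0.2]
opening: 0.541
```

Call:
arm_command:
  series:
    - {"x":0,"y":0,"z":0,"turn":0,"grip":255}
    - {"x":0,"y":0,"z":0,"turn":0,"grip":255}

```text
time_s: 6.88
tcp_pos: [0.4841, -0.1362, -0.0185]
orientation: [0.73, 0.683, -0.0, -0.0]
wrist_force: [-1.7, 1.0, 2.4]
opening: 0.543
```

Held at 49.4 mm. Lift, then carry to the large pocket (0.540,-0.348).

Call:
arm_command:
  series:
    - {"x":0,"y":0,"z":0.01,"turn":0,"grip":255}
    - {"x":0,"y":0,"z":0.035,"turn":0,"grip":255}
    - {"x":0,"y":0,"z":0.035,"turn":0,"grip":255}
    - {"x":0.0095,"y":-0.0355,"z":0,"turn":0,"grip":255}
    - {"x":0.0095,"y":-0.0355,"z":0,"turn":0,"grip":255}

```text
time_s: 7.5
tcp_pos: [0.5037, -0.2081, 0.0629]
orientation: [0.73, 0.683, 0.0, 0.001]
wrist_force: [0.3, -0.4, -0.6]
opening: 0.543
```

Call:
arm_command:
  series:
    - {"x":0.0095,"y":-0.0355,"z":0,"turn":0,"grip":255}
    - {"x":0.0095,"y":-0.0355,"z":0,"turn":0,"grip":255}
    - {"x":0.009,"y":-0.035,"z":0,"turn":0,"grip":255}
    - {"x":0.009,"y":-0.035,"z":0,"turn":0,"grip":255}
    - {"x":0,"y":0,"z":0,"turn":0,"grip":255}

```text
time_s: 8.12
tcp_pos: [0.5407, -0.3503, 0.0622]
orientation: [0.731, 0.682, 0.0, 0.001]
wrist_force: [-0.4, 0.9, -2.0]
opening: 0.546
```

```bash
python3 - <<'E'
from plant import r,optics
import cv2,numpy as np
c=optics.read_camera("wrist");np.savez("w6.npz",**c);s=optics.read_camera("side");t=optics.read_camera("top");np.savez("t6.npz",**t)
a=cv2.resize(c["image"][:,:,::-1],(640,400))
b=cv2.resize(s["image"][:,:,::-1][130:230,280:440],(320,200),interpolation=cv2.INTER_CUBIC)
d=cv2.resize(t["image"][:,:,::-1][150:250,200:360],(320,200),interpolation=cv2.INTER_CUBIC)
cv2.imwrite("pics/z6.png",np.vstack([a,np.hstack([b,d])]));st=r.get_state();print(st["opening"],st["wrist_force"],st["tcp_pos"])
E
```

```text
0.539533258683227 [-0.29330599  0.25117345 -2.11810296] [ 0.53968642 -0.34751209  0.06160771]
```

View pics/z6.png

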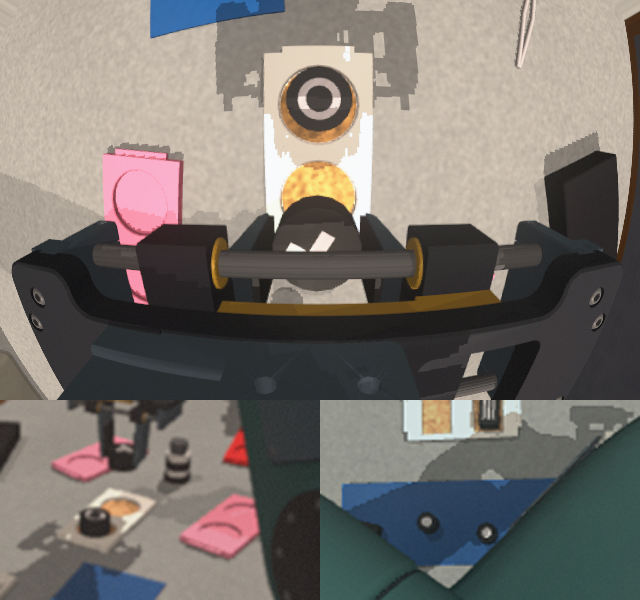

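Mount held level with 2 N of weight. The free pocket shows below it: top edge (318,161), sides at about 281 and 356, row 195. Computing its centre.

```bash
python3 - <<'E'
from h import *
c=load("w6")
print(fz(c,318,161,.01),fz(c,281,195,.01),fz(c,356,195,.01))
# tray corners & neck of tray far edge
print("far edge",fz(c,265,55,.01),fz(c,372,55,.01))
E
```

```text
[ 0.54458516 -0.31397785  0.01      ] [ 0.51087595 -0.3409963   0.01      ] [ 0.57527003 -0.34538157  0.01      ]
far edge [ 0.50675024 -0.22053107  0.01      ] [ 0.59563092 -0.2264115   0.01      ]
```

Call:
arm_command:
  series:
    - {"x":0.003,"y":0,"z":-0.03,"turn":0,"grip":255}
    - {"x":0,"y":0,"z":-0.025,"turn":0,"grip":255}
    - {"x":0,"y":0,"z":-0.014,"turn":0,"grip":255}
    - {"x":0,"y":0,"z":-0.006,"turn":0,"grip":255}
    - {"x":0,"y":0,"z":0,"turn":0,"grip":255}

```text
time_s: 8.9
tcp_pos: [0.5432, -0.3481, -0.0132]
orientation: [0.73, 0.683, -0.0, 0.0]
wrist_force: [-0.3, -0.1, -1.0]
opening: 0.542
```

Call:
arm_command:
  series:
    - {"x":0,"y":0,"z":-0.0015,"turn":0,"grip":255}
    - {"x":0,"y":0,"z":-0.001,"turn":0,"grip":255}
    - {"x":0,"y":0,"z":-0.001,"turn":0,"grip":255}
    - {"x":0,"y":0,"z":0,"turn":0,"grip":255}

```text
time_s: 9.4
tcp_pos: [0.5431, -0.3482, -0.0169]
orientation: [0.73, 0.683, -0.0, 0.0]
wrist_force: [0.8, -0.2, -1.6]
opening: 0.549
```

Call:
arm_command:
  series:
    - {"x":0,"y":0,"z":-0.0005,"turn":0,"grip":255}
    - {"x":0,"y":0,"z":-0.0005,"turn":0,"grip":255}
    - {"x":0,"y":0,"z":0,"turn":0,"grip":255}

```text
time_s: 9.78
tcp_pos: [0.5432, -0.3482, -0.0175]
orientation: [0.73, 0.683, -0.0, -0.0]
wrist_force: [-2.5, 2.1, 7.9]
opening: 0.543
```

Contact at -0.0175, as predicted, with +8 N on the floor. Release and lift.

Call:
arm_command:
  series:
    - {"x":0,"y":0,"z":0,"turn":0,"grip":90}
    - {"x":0,"y":0,"z":0,"turn":0,"grip":60}
    - {"x":0,"y":0,"z":0,"turn":0,"grip":60}
    - {"x":0,"y":0,"z":0,"turn":0,"grip":40}
    - {"x":0,"y":0,"z":0,"turn":0,"grip":40}

```text
time_s: 10.4
tcp_pos: [0.5431, -0.3482, -0.018]
orientation: [0.73, 0.683, 0.0, 0.0]
wrist_force: [0.2, 0.8, -0.3]
opening: 0.843
```

Call:
arm_command:
  series:
    - {"x":0,"y":0,"z":0.01,"turn":0,"grip":40}
    - {"x":0,"y":0,"z":0.035,"turn":0,"grip":40}
    - {"x":0,"y":0,"z":0.035,"turn":0,"grip":40}
    - {"x":0,"y":0,"z":0,"turn":0,"grip":40}

```text
time_s: 10.9
tcp_pos: [0.5448, -0.3493, 0.0654]
orientation: [0.73, 0.683, 0.001, 0.002]
wrist_force: [0.3, -0.5, 0.0]
opening: 0.842
```

Call:
arm_command:
  series:
    - {"x":-0.0175,"y":0.0505,"z":0,"turn":0.044,"grip":0}
    - {"x":-0.0175,"y":0.0505,"z":0,"turn":0.044,"grip":0}
    - {"x":-0.0175,"y":0.0505,"z":0,"turn":0.044,"grip":0}
    - {"x":-0.0175,"y":0.0505,"z":0,"turn":0.044,"grip":0}
    - {"x":-0.0175,"y":0.0505,"z":0,"turn":0.044,"grip":0}

```text
time_s: 11.52
tcp_pos: [0.4546, -0.0942, 0.0618]
orientation: [0.651, 0.759, -0.0, -0.0]
wrist_force: [1.8, 0.9, -0.1]
opening: 0.998
```

Call:
arm_command:
  series:
    - {"x":-0.0175,"y":0.0505,"z":0,"turn":0.044,"grip":0}
    - {"x":0,"y":0,"z":0,"turn":0,"grip":0}
    - {"x":0,"y":0,"z":0,"turn":0,"grip":0}

```text
time_s: 11.9
tcp_pos: [0.4384, -0.0453, 0.0621]
orientation: [0.634, 0.773, 0.0, 0.0]
wrist_force: [-0.3, -0.6, -0.2]
opening: 1.006
```

```bash
cat > look.py <<'E'
from plant import r,optics
from h import *
from scipy import ndimage
import sys
def cloud(c):
    E=c["extrinsics"];R=E[:3,:3];o=-R.T@E[:3,3]
    v,u=np.mgrid[:400,:640];x,y=u-c["cx"],v-c["cy"];rr=np.hypot(x,y)+1e-9;t=rr/c["fx"]
    d=np.stack([np.sin(t)*x/rr,np.sin(t)*y/rr,np.cos(t)],-1);k=c["depth"]/np.maximum(d[...,2],.1)
    return (d*k[...,None]-E[:3,3])@R
def show(name):
    c=optics.read_camera("wrist");np.savez(name+".npz",**c);P=cloud(c);s=r.get_state();q=s["orientation"]
    print("t",round(s["time_s"],2),"tcp",s["tcp_pos"].round(4),"jaw",round(np.degrees(2*np.arctan2(q[1],q[0]))-90,1),"open",round(s["opening"],3))
    m=(P[...,2]>.026)&(P[...,2]<.040)&(c["depth"]>0)
    L,n=ndimage.label(ndimage.binary_opening(m,iterations=2))
    for i in range(1,n+1):
        q=P[L==i]
        if len(q)>150:
            (cx,cy),wh,a=cv2.minAreaRect((q[:,:2]*1000).astype(np.float32))
            print("px",[round(z) for z in ndimage.center_of_mass(L==i)[::-1]],"n",len(q),"box c",round(cx,1),round(cy,1),"wh",np.round(wh,1),"ang",round(a,1),"z",q[:,2].mean().round(4))
show(sys.argv[1])
E
python3 look.py w7
```

```text
t 11.95 tcp [ 0.4386 -0.0457  0.0621] jaw 11.3 open 0.997
px [361, 6] n 499 box c 439.1 118.9 wh [31.8 14.8] ang 14.2 z 0.0329
px [11, 28] n 637 box c 44.4 104.1 wh [ 32.2 121.9] ang 46.6 z 0.0339
px [617, 57] n 291 box c 738.7 192.8 wh [22.2 43. ] ang 30.3 z 0.033
px [22, 110] n 875 box c 105.4 -0.3 wh [ 32.9 104.2] ang 0.0 z 0.0329
px [360, 103] n 1174 box c 454.0 43.8 wh [29.5 28.7] ang 63.3 z 0.0339
px [315, 210] n 1068 box c 437.6 -45.3 wh [27.7 29.5] ang 12.2 z 0.0338
```

The hex mount is at (437.6,-45.3), centred within 1 mm. Descend and grip.

Call:
arm_command:
  series:
    - {"x":-0.001,"y":0,"z":-0.035,"turn":0,"grip":0}
    - {"x":0,"y":0,"z":-0.025,"turn":0,"grip":0}
    - {"x":0,"y":0,"z":-0.014,"turn":0,"grip":0}
    - {"x":0,"y":0,"z":-0.0065,"turn":0,"grip":0}
    - {"x":0,"y":0,"z":0,"turn":0,"grip":0}

```text
time_s: 12.58
tcp_pos: [0.4373, -0.0454, -0.0184]
orientation: [0.634, 0.773, -0.0, -0.0]
wrist_force: [-0.2, 0.5, -0.1]
opening: 1.0
```

Call:
arm_command:
  series:
    - {"x":0,"y":0,"z":0,"turn":0,"grip":255}
    - {"x":0,"y":0,"z":0,"turn":0,"grip":255}
    - {"x":0,"y":0,"z":0,"turn":0,"grip":255}
    - {"x":0,"y":0,"z":0,"turn":0,"grip":255}
    - {"x":0,"y":0,"z":0,"turn":0,"grip":255}
  squeeze: 12

```text
time_s: 13.2
tcp_pos: [0.4371, -0.0452, -0.0184]
orientation: [0.634, 0.773, 0.0, 0.0]
wrist_force: [0.4, -0.3, -1.1]
opening: 0.483
```

Call:
arm_command:
  series:
    - {"x":0,"y":0,"z":0,"turn":0,"grip":255}
    - {"x":0,"y":0,"z":0,"turn":0,"grip":255}
    - {"x":0,"y":0,"z":0,"turn":0,"grip":255}
    - {"x":0,"y":0,"z":0,"turn":0,"grip":255}

```text
time_s: 13.7
tcp_pos: [0.4371, -0.0452, -0.0185]
orientation: [0.634, 0.773, 0.0, 0.0]
wrist_force: [0.3, 1.5, 0.0]
opening: 0.327
```

Gripped at 29.8 mm. Carry it to the far pocket (0.545,0.398).

Call:
arm_command:
  series:
    - {"x":0,"y":0,"z":0.01,"turn":0,"grip":255}
    - {"x":0,"y":0,"z":0.035,"turn":0,"grip":255}
    - {"x":0,"y":0,"z":0.035,"turn":0,"grip":255}
    - {"x":0.012,"y":0.049,"z":0,"turn":0,"grip":255}
    - {"x":0.012,"y":0.049,"z":0,"turn":0,"grip":255}

```text
time_s: 14.32
tcp_pos: [0.4619, 0.0538, 0.0629]
orientation: [0.635, 0.773, 0.001, 0.001]
wrist_force: [0.1, -0.3, -0.8]
opening: 0.325
```

Call:
arm_command:
  series:
    - {"x":0.012,"y":0.049,"z":0,"turn":0,"grip":255}
    - {"x":0.012,"y":0.049,"z":0,"turn":0,"grip":255}
    - {"x":0.012,"y":0.049,"z":0,"turn":0,"grip":255}
    - {"x":0.012,"y":0.049,"z":0,"turn":0,"grip":255}
    - {"x":0.012,"y":0.049,"z":0,"turn":0,"grip":255}

```text
time_s: 14.95
tcp_pos: [0.5213, 0.2996, 0.0623]
orientation: [0.634, 0.773, 0.0, 0.0]
wrist_force: [0.3, -0.5, -0.6]
opening: 0.324
```

```bash
python3 look.py w8; python3 - <<'E'
from h import *
c=load("w8");cv2.imwrite("pics/w8.png",c["image"][:,:,::-1])
E
```

```text
t 15.0 tcp [0.5232 0.3043 0.063 ] jaw 11.4 open 0.328
px [371, 220] n 354 box c 566.4 301.0 wh [13.6 20.1] ang 49.3 z 0.0343
px [9, 307] n 191 box c 93.6 48.2 wh [21.8 54. ] ang 72.7 z 0.0324
px [23, 342] n 282 box c 96.8 -16.7 wh [28.3 79.5] ang 20.6 z 0.0328
```

View pics/w8.png

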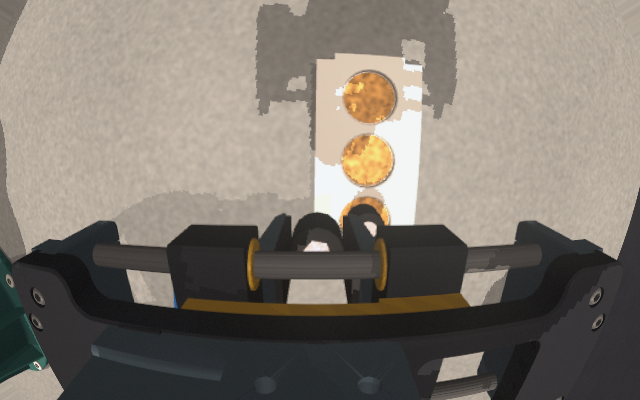

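The far pocket is at (370,97), the middle at (368,160), and kept_small at (363,222).

```bash
python3 - <<'E'
from h import *
c=load("w8")
for p in((370,97),(368,160)): print(fz(c,*p,.010),fz(c,*p,.007))
o=-c["extrinsics"][:3,:3].T@c["extrinsics"][:3,3];print("cam",o)
from plant import r;print(r.get_state()["tcp_pos"])
E
```

```text
[0.54695907 0.39749601 0.01      ] [0.54740702 0.39786653 0.007     ]
[0.55655948 0.34506768 0.01      ] [0.55711888 0.34482961 0.007     ]
cam [0.50836995 0.36557689 0.26843857]
[0.52323693 0.3043266  0.06296815]
```

Call:
arm_command:
  series:
    - {"x":0.0125,"y":0.05,"z":0,"turn":0,"grip":255}
    - {"x":0.0125,"y":0.05,"z":0,"turn":0,"grip":255}
    - {"x":0,"y":0,"z":0,"turn":0,"grip":255}
    - {"x":0,"y":0,"z":0,"turn":0,"grip":255}

```text
time_s: 15.5
tcp_pos: [0.5456, 0.3973, 0.0616]
orientation: [0.634, 0.773, -0.0, -0.0]
wrist_force: [0.1, -0.7, -1.4]
opening: 0.328
```

Call:
arm_command:
  series:
    - {"x":0.0005,"y":0.0005,"z":-0.03,"turn":0,"grip":255}
    - {"x":0,"y":0,"z":-0.025,"turn":0,"grip":255}
    - {"x":0,"y":0,"z":-0.015,"turn":0,"grip":255}
    - {"x":0,"y":0,"z":-0.006,"turn":0,"grip":255}
    - {"x":0,"y":0,"z":-0.001,"turn":0,"grip":255}

```text
time_s: 16.12
tcp_pos: [0.5467, 0.3983, -0.0155]
orientation: [0.634, 0.773, -0.0, -0.0]
wrist_force: [0.0, 0.2, -0.8]
opening: 0.321
```

Call:
arm_command:
  series:
    - {"x":0,"y":0,"z":-0.0005,"turn":0,"grip":255}
    - {"x":0,"y":0,"z":-0.0005,"turn":0,"grip":255}
    - {"x":0,"y":0,"z":-0.0005,"turn":0,"grip":255}
    - {"x":0,"y":0,"z":0,"turn":0,"grip":255}

```text
time_s: 16.62
tcp_pos: [0.5467, 0.3983, -0.0168]
orientation: [0.634, 0.773, 0.0, 0.0]
wrist_force: [-0.6, 0.3, -0.3]
opening: 0.327
```

Call:
arm_command:
  series:
    - {"x":0,"y":0,"z":-0.0005,"turn":0,"grip":255}
    - {"x":0,"y":0,"z":-0.0003,"turn":0,"grip":255}
    - {"x":0,"y":0,"z":0,"turn":0,"grip":255}

```text
time_s: 17.0
tcp_pos: [0.5467, 0.3984, -0.0175]
orientation: [0.634, 0.773, 0.0, -0.0]
wrist_force: [-2.2, -0.5, 5.0]
opening: 0.326
```

Contact at 5 N. Release, lift and return for small_b at (454.0,43.8).

Call:
arm_command:
  series:
    - {"x":0,"y":0,"z":0,"turn":0,"grip":150}
    - {"x":0,"y":0,"z":0,"turn":0,"grip":120}
    - {"x":0,"y":0,"z":0,"turn":0,"grip":90}
    - {"x":0,"y":0,"z":0,"turn":0,"grip":80}
    - {"x":0,"y":0,"z":0,"turn":0,"grip":80}

```text
time_s: 17.62
tcp_pos: [0.5466, 0.3983, -0.0178]
orientation: [0.634, 0.773, -0.0, -0.0]
wrist_force: [0.3, 0.7, 0.2]
opening: 0.683
```

Call:
arm_command:
  series:
    - {"x":0,"y":0,"z":0.01,"turn":0,"grip":80}
    - {"x":0,"y":0,"z":0.035,"turn":0,"grip":80}
    - {"x":0,"y":0,"z":0.035,"turn":0,"grip":80}
    - {"x":0,"y":0,"z":0,"turn":0,"grip":80}

```text
time_s: 18.12
tcp_pos: [0.5483, 0.3995, 0.0658]
orientation: [0.634, 0.773, 0.002, 0.001]
wrist_force: [0.4, 0.3, -0.5]
opening: 0.686
```

Call:
arm_command:
  series:
    - {"x":-0.0132,"y":-0.0507,"z":0,"turn":0,"grip":80}
    - {"x":-0.0132,"y":-0.0507,"z":0,"turn":0,"grip":80}
    - {"x":-0.0132,"y":-0.0507,"z":0,"turn":0,"grip":80}
    - {"x":-0.0132,"y":-0.0507,"z":0,"turn":0,"grip":80}
    - {"x":-0.0132,"y":-0.0507,"z":0,"turn":0,"grip":80}

```text
time_s: 18.75
tcp_pos: [0.4797, 0.1433, 0.062]
orientation: [0.634, 0.773, -0.0, -0.0]
wrist_force: [1.1, -0.4, -0.4]
opening: 0.689
```

Call:
arm_command:
  series:
    - {"x":-0.0132,"y":-0.0507,"z":0,"turn":0,"grip":80}
    - {"x":-0.0132,"y":-0.0507,"z":0,"turn":0,"grip":80}
    - {"x":0,"y":0,"z":0,"turn":0,"grip":80}
    - {"x":0,"y":0,"z":0,"turn":0,"grip":80}

```text
time_s: 19.25
tcp_pos: [0.4544, 0.0436, 0.0622]
orientation: [0.634, 0.773, 0.0, 0.0]
wrist_force: [1.2, -0.7, -0.7]
opening: 0.685
```

```bash
python3 look.py w9
```

```text
t 19.3 tcp [0.4546 0.044  0.0622] jaw 11.3 open 0.687
px [327, 81] n 2775 box c 442.3 144.2 wh [55.4 30.4] ang 76.0 z 0.034
px [602, 120] n 305 box c 735.1 198.6 wh [16.8 41.7] ang 3.7 z 0.0328
px [4, 135] n 182 box c 75.1 59.2 wh [ 5.6 35.7] ang 36.9 z 0.0323
px [13, 193] n 657 box c 98.9 -9.9 wh [29.  91.4] ang 12.5 z 0.033
px [317, 209] n 1081 box c 454.8 43.9 wh [28.6 29.3] ang 11.3 z 0.0338
```

Centred: mount at (454.8,43.9). The rect reads (442.3,144.2), 55.4×30.4 mm at 76°.

Call:
arm_command:
  series:
    - {"x":0,"y":0,"z":-0.035,"turn":0,"grip":80}
    - {"x":0,"y":0,"z":-0.025,"turn":0,"grip":80}
    - {"x":0,"y":0,"z":-0.014,"turn":0,"grip":80}
    - {"x":0,"y":0,"z":-0.0065,"turn":0,"grip":80}
    - {"x":0,"y":0,"z":0,"turn":0,"grip":80}

```text
time_s: 19.92
tcp_pos: [0.4544, 0.0437, -0.0182]
orientation: [0.634, 0.773, -0.0, -0.0]
wrist_force: [0.4, 0.5, 0.4]
opening: 0.686
```

Call:
arm_command:
  series:
    - {"x":0,"y":0,"z":0,"turn":0,"grip":255}
    - {"x":0,"y":0,"z":0,"turn":0,"grip":255}
    - {"x":0,"y":0,"z":0,"turn":0,"grip":255}
    - {"x":0,"y":0,"z":0,"turn":0,"grip":255}
    - {"x":0,"y":0,"z":0,"turn":0,"grip":255}

```text
time_s: 20.55
tcp_pos: [0.4544, 0.0434, -0.0181]
orientation: [0.634, 0.773, 0.0, 0.0]
wrist_force: [-1.6, -0.2, 5.3]
opening: 0.323
```

Call:
arm_command:
  series:
    - {"x":0,"y":0,"z":0,"turn":0,"grip":255}
    - {"x":0,"y":0,"z":0,"turn":0,"grip":255}

```text
time_s: 20.8
tcp_pos: [0.4544, 0.0434, -0.0181]
orientation: [0.634, 0.773, 0.0, 0.0]
wrist_force: [-0.6, -1.2, 6.9]
opening: 0.321
```

Call:
arm_command:
  series:
    - {"x":0,"y":0,"z":0.01,"turn":0,"grip":255}
    - {"x":0,"y":0,"z":0.035,"turn":0,"grip":255}
    - {"x":0,"y":0,"z":0.035,"turn":0,"grip":255}
    - {"x":0.017,"y":0.0503,"z":0,"turn":0,"grip":255}
    - {"x":0.017,"y":0.0503,"z":0,"turn":0,"grip":255}

```text
time_s: 21.42
tcp_pos: [0.489, 0.1452, 0.0631]
orientation: [0.635, 0.773, 0.001, 0.001]
wrist_force: [0.6, 0.3, -0.8]
opening: 0.323
```

Call:
arm_command:
  series:
    - {"x":0.017,"y":0.0503,"z":0,"turn":0,"grip":255}
    - {"x":0.017,"y":0.0503,"z":0,"turn":0,"grip":255}
    - {"x":0.017,"y":0.0503,"z":0,"turn":0,"grip":255}
    - {"x":0.017,"y":0.0503,"z":0,"turn":0,"grip":255}
    - {"x":0,"y":0,"z":0,"turn":0,"grip":255}

```text
time_s: 22.05
tcp_pos: [0.5571, 0.3482, 0.0624]
orientation: [0.633, 0.774, 0.001, 0.0]
wrist_force: [-0.5, -1.6, -1.4]
opening: 0.323
```

Call:
arm_command:
  series:
    - {"x":0,"y":0,"z":0,"turn":0,"grip":255}
    - {"x":0,"y":0,"z":-0.03,"turn":0,"grip":255}
    - {"x":0,"y":0,"z":-0.025,"turn":0,"grip":255}
    - {"x":0,"y":0,"z":0,"turn":0,"grip":255}
    - {"x":0,"y":0,"z":0,"turn":0,"grip":255}

```text
time_s: 22.68
tcp_pos: [0.5565, 0.3448, 0.0077]
orientation: [0.634, 0.773, 0.0, 0.0]
wrist_force: [-1.1, -0.4, -1.3]
opening: 0.326
```

```bash
python3 look.py w10
```

```text
t 22.73 tcp [0.5568 0.3451 0.008 ] jaw 11.3 open 0.328
px [318, 147] n 1973 box c 547.0 397.9 wh [28.9 28.9] ang 56.4 z 0.035
px [313, 295] n 671 box c 563.3 300.7 wh [29.2 13.4] ang 10.1 z 0.0334
px [6, 385] n 193 box c 85.9 -64.0 wh [82.  26.3] ang 42.0 z 0.0323
```

small_a stands at (547.0,397.9) with its top at z=35 mm. Lower small_b.

Call:
arm_command:
  series:
    - {"x":0,"y":0,"z":-0.014,"turn":0,"grip":255}
    - {"x":0,"y":0,"z":-0.007,"turn":0,"grip":255}
    - {"x":0,"y":0,"z":-0.002,"turn":0,"grip":255}
    - {"x":0,"y":0,"z":-0.0005,"turn":0,"grip":255}
    - {"x":0,"y":0,"z":0,"turn":0,"grip":255}

```text
time_s: 23.35
tcp_pos: [0.5564, 0.3453, -0.0167]
orientation: [0.634, 0.773, 0.0, 0.0]
wrist_force: [-0.2, -1.0, -0.7]
opening: 0.327
```

Call:
arm_command:
  series:
    - {"x":0,"y":0,"z":-0.0005,"turn":0,"grip":255}
    - {"x":0,"y":0,"z":-0.0005,"turn":0,"grip":255}
    - {"x":0,"y":0,"z":0,"turn":0,"grip":255}

```text
time_s: 23.72
tcp_pos: [0.5564, 0.3454, -0.0171]
orientation: [0.634, 0.773, 0.0, 0.0]
wrist_force: [-3.7, -1.8, 8.0]
opening: 0.325
```

Call:
arm_command:
  series:
    - {"x":0,"y":0,"z":0,"turn":0,"grip":150}
    - {"x":0,"y":0,"z":0,"turn":0,"grip":120}
    - {"x":0,"y":0,"z":0,"turn":0,"grip":90}
    - {"x":0,"y":0,"z":0,"turn":0,"grip":80}
    - {"x":0,"y":0,"z":0,"turn":0,"grip":80}

```text
time_s: 24.35
tcp_pos: [0.5562, 0.3452, -0.0178]
orientation: [0.634, 0.773, -0.0, 0.0]
wrist_force: [-0.5, -0.5, -0.3]
opening: 0.688
```

Call:
arm_command:
  series:
    - {"x":0,"y":0,"z":0.01,"turn":0,"grip":80}
    - {"x":0,"y":0,"z":0.035,"turn":0,"grip":80}
    - {"x":0,"y":0,"z":0.035,"turn":0,"grip":80}
    - {"x":0,"y":0,"z":0,"turn":0,"grip":80}

```text
time_s: 24.85
tcp_pos: [0.558, 0.3463, 0.0657]
orientation: [0.634, 0.773, 0.002, 0.001]
wrist_force: [0.3, 0.1, -0.2]
opening: 0.688
```

Call:
arm_command:
  series:
    - {"x":-0.0228,"y":-0.0402,"z":0,"turn":-0.0883,"grip":80}
    - {"x":-0.0228,"y":-0.0402,"z":0,"turn":-0.0883,"grip":80}
    - {"x":-0.0228,"y":-0.0402,"z":0,"turn":-0.0883,"grip":80}
    - {"x":-0.0228,"y":-0.0402,"z":0,"turn":-0.0883,"grip":80}
    - {"x":-0.0228,"y":-0.0402,"z":0,"turn":-0.0883,"grip":80}

```text
time_s: 25.48
tcp_pos: [0.441, 0.143, 0.0619]
orientation: [0.789, 0.615, -0.0, -0.0]
wrist_force: [0.5, -0.4, 0.3]
opening: 0.684
```

Call:
arm_command:
  series:
    - {"x":0,"y":0,"z":0,"turn":0,"grip":80}
    - {"x":0,"y":0,"z":0,"turn":0,"grip":80}

```text
time_s: 25.72
tcp_pos: [0.4428, 0.1445, 0.0624]
orientation: [0.788, 0.616, 0.0, 0.0]
wrist_force: [-0.6, -0.6, -0.0]
opening: 0.682
```

```bash
python3 look.py w11
```

```text
t 25.77 tcp [0.4429 0.1448 0.0623] jaw -14.0 open 0.689
px [419, 8] n 586 box c 563.0 285.3 wh [16.3 29.1] ang 81.8 z 0.034
px [583, 88] n 338 box c 736.6 201.7 wh [43.5 20.3] ang 83.1 z 0.033
px [316, 209] n 2551 box c 442.6 145.0 wh [54.5 30.6] ang 77.0 z 0.034
px [593, 392] n 280 box c 870.3 -334.3 wh [46. 88.] ang 53.0 z 0.0336
```

Centred, angle right within 1°. Grip it.

Call:
arm_command:
  series:
    - {"x":0,"y":0,"z":-0.035,"turn":0.009,"grip":80}
    - {"x":0,"y":0,"z":-0.025,"turn":0,"grip":80}
    - {"x":0,"y":0,"z":-0.014,"turn":0,"grip":80}
    - {"x":0,"y":0,"z":-0.0065,"turn":0,"grip":80}
    - {"x":0,"y":0,"z":0,"turn":0,"grip":80}

```text
time_s: 26.4
tcp_pos: [0.4424, 0.1445, -0.0182]
orientation: [0.785, 0.619, -0.0, -0.0]
wrist_force: [0.2, 0.5, 0.7]
opening: 0.684
```

Call:
arm_command:
  series:
    - {"x":0,"y":0,"z":0,"turn":0,"grip":255}
    - {"x":0,"y":0,"z":0,"turn":0,"grip":255}
    - {"x":0,"y":0,"z":0,"turn":0,"grip":255}
    - {"x":0,"y":0,"z":0,"turn":0,"grip":255}
    - {"x":0,"y":0,"z":0,"turn":0,"grip":255}
  squeeze: 15

```text
time_s: 27.02
tcp_pos: [0.4424, 0.1442, -0.018]
orientation: [0.785, 0.619, 0.0, 0.0]
wrist_force: [-0.8, -0.9, 6.4]
opening: 0.326
```

Call:
arm_command:
  series:
    - {"x":0,"y":0,"z":0,"turn":0,"grip":255}
    - {"x":0,"y":0,"z":0,"turn":0,"grip":255}

```text
time_s: 27.28
tcp_pos: [0.4424, 0.1443, -0.018]
orientation: [0.785, 0.619, 0.0, 0.0]
wrist_force: [-1.0, -0.4, 5.5]
opening: 0.332
```

Call:
arm_command:
  series:
    - {"x":0,"y":0,"z":0.01,"turn":0,"grip":255}
    - {"x":0,"y":0,"z":0.035,"turn":0,"grip":255}
    - {"x":0,"y":0,"z":0.035,"turn":0,"grip":255}
    - {"x":0.0234,"y":-0.0136,"z":0,"turn":-0.1625,"grip":255}
    - {"x":0.0234,"y":-0.0136,"z":0,"turn":-0.1625,"grip":255}

```text
time_s: 27.9
tcp_pos: [0.4898, 0.1168, 0.0629]
orientation: [0.876, 0.482, 0.001, 0.0]
wrist_force: [0.4, 0.5, -1.5]
opening: 0.328
```

Call:
arm_command:
  series:
    - {"x":0.0234,"y":-0.0136,"z":0,"turn":-0.1625,"grip":255}
    - {"x":0.0234,"y":-0.0136,"z":0,"turn":-0.1625,"grip":255}
    - {"x":0.0234,"y":-0.0136,"z":0,"turn":-0.1625,"grip":255}
    - {"x":0.0234,"y":-0.0136,"z":0,"turn":-0.1625,"grip":255}
    - {"x":0.0234,"y":-0.0136,"z":0,"turn":-0.1625,"grip":255}

```text
time_s: 28.52
tcp_pos: [0.6066, 0.0485, 0.0623]
orientation: [0.995, 0.096, -0.0, -0.0]
wrist_force: [-0.2, 0.1, -1.4]
opening: 0.324
```

Call:
arm_command:
  series:
    - {"x":0.0234,"y":-0.0136,"z":0,"turn":-0.1625,"grip":255}
    - {"x":0,"y":0,"z":0,"turn":0,"grip":255}
    - {"x":0,"y":0,"z":0,"turn":0,"grip":255}

```text
time_s: 28.9
tcp_pos: [0.6286, 0.0356, 0.0618]
orientation: [1.0, 0.019, -0.0, -0.0]
wrist_force: [-0.8, -0.1, -1.2]
opening: 0.33
```

```bash
python3 look.py w12; python3 - <<'E'
from h import *
from plant import optics
c=load("w12");cv2.imwrite("pics/w12.png",c["image"][:,:,::-1])
E
```

```text
t 28.95 tcp [0.6285 0.0357 0.0617] jaw -87.9 open 0.326
px [631, 43] n 1236 box c 852.8 -331.4 wh [ 56.  128.1] ang 75.5 z 0.0329
px [146, 70] n 355 box c 746.1 184.9 wh [14.9 40.1] ang 75.7 z 0.0331
px [418, 202] n 1613 box c 638.9 -48.3 wh [30.4 36.4] ang 89.5 z 0.0345
```

View pics/w12.png

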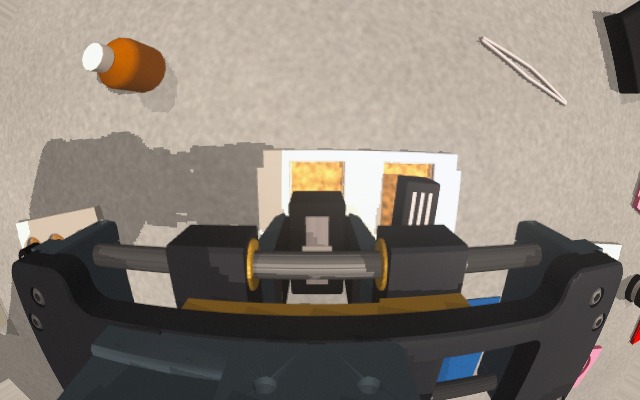

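The free pocket's far edge runs from (290,162) to (345,162), and the mount is held parallel above it.

```bash
python3 - <<'E'
from h import *
c=load("w12")
for p in((290,162),(345,162),(383,163),(435,164),(270,151),(456,154)): print(p,fz(c,*p,.010).round(4))
E
```

```text
(290, 162) [0.6642 0.0589 0.01  ]
(345, 162) [0.6659 0.0127 0.01  ]
(383, 163) [ 0.6667 -0.0199  0.01  ]
(435, 164) [ 0.6688 -0.0676  0.01  ]
(270, 151) [0.673 0.076 0.01 ]
(456, 154) [ 0.6792 -0.0874  0.01  ]
```

Call:
arm_command:
  series:
    - {"x":0.001,"y":-0.001,"z":-0.03,"turn":0,"grip":255}
    - {"x":0,"y":0,"z":-0.025,"turn":0,"grip":255}
    - {"x":0,"y":0,"z":-0.015,"turn":0,"grip":255}
    - {"x":0,"y":0,"z":-0.006,"turn":0,"grip":255}
    - {"x":0,"y":0,"z":-0.001,"turn":0,"grip":255}

```text
time_s: 29.58
tcp_pos: [0.6305, 0.0346, -0.015]
orientation: [1.0, 0.018, 0.0, -0.0]
wrist_force: [-0.2, -0.0, -1.0]
opening: 0.327
```

Call:
arm_command:
  series:
    - {"x":0,"y":0,"z":-0.0005,"turn":0,"grip":255}
    - {"x":0,"y":0,"z":-0.0005,"turn":0,"grip":255}
    - {"x":0,"y":0,"z":0,"turn":0,"grip":255}

```text
time_s: 29.95
tcp_pos: [0.6306, 0.0344, -0.016]
orientation: [1.0, 0.018, 0.0, 0.0]
wrist_force: [-0.2, 0.4, -1.3]
opening: 0.325
```

Call:
arm_command:
  series:
    - {"x":0,"y":0,"z":-0.0005,"turn":0,"grip":255}
    - {"x":0,"y":0,"z":-0.0005,"turn":0,"grip":255}
    - {"x":0,"y":0,"z":0,"turn":0,"grip":255}

```text
time_s: 30.32
tcp_pos: [0.6305, 0.0344, -0.017]
orientation: [1.0, 0.018, 0.0, 0.0]
wrist_force: [-3.2, -0.5, 4.9]
opening: 0.328
```

Call:
arm_command:
  series:
    - {"x":0,"y":0,"z":0,"turn":0,"grip":150}
    - {"x":0,"y":0,"z":0,"turn":0,"grip":120}
    - {"x":0,"y":0,"z":0,"turn":0,"grip":105}
    - {"x":0,"y":0,"z":0,"turn":0,"grip":105}
    - {"x":0,"y":0,"z":0,"turn":0,"grip":105}

```text
time_s: 30.95
tcp_pos: [0.6304, 0.0344, -0.0173]
orientation: [1.0, 0.018, -0.0, -0.0]
wrist_force: [0.4, -0.7, 0.6]
opening: 0.586
```

Call:
arm_command:
  series:
    - {"x":0,"y":0,"z":0.01,"turn":0,"grip":105}
    - {"x":0,"y":0,"z":0.04,"turn":0,"grip":105}
    - {"x":0,"y":0,"z":0.05,"turn":0,"grip":105}
    - {"x":0,"y":0,"z":0.05,"turn":0,"grip":105}
    - {"x":0,"y":0,"z":0.05,"turn":0,"grip":105}

```text
time_s: 31.58
tcp_pos: [0.6302, 0.0344, 0.1852]
orientation: [1.0, 0.018, 0.0, -0.0]
wrist_force: [-0.1, 0.1, -0.1]
opening: 0.589
```

Call:
arm_command:
  series:
    - {"x":-0.02,"y":0,"z":0.03,"turn":0,"grip":105}
    - {"x":-0.04,"y":0,"z":0.03,"turn":0,"grip":105}
    - {"x":-0.04,"y":0,"z":0.02,"turn":0,"grip":105}
    - {"x":0,"y":0,"z":0,"turn":0,"grip":105}
    - {"x":0,"y":0,"z":0,"turn":0,"grip":105}

```text
time_s: 32.2
tcp_pos: [0.5308, 0.0344, 0.2631]
orientation: [1.0, 0.018, 0.0, -0.0]
wrist_force: [-0.4, 0.6, -0.1]
opening: 0.586
```

```bash
python3 look.py w13; python3 - <<'E'
from h import *
from plant import optics
c=load("w13")["image"][:,:,::-1]
s=optics.read_camera("side")["image"][:,:,::-1];t=optics.read_camera("top")["image"][:,:,::-1]
b=cv2.resize(s[140:390,130:390],(416,400),interpolation=cv2.INTER_CUBIC)
d=cv2.resize(t[125:245,110:420],(800,310)[:2])[:, :]
d=cv2.resize(d,(516,200));w=cv2.resize(c[:260],(384,156))
o=np.zeros((600,800,3),np.uint8);o[:400,:416]=b;o[:156,416:]=w;o[400:,:516]=d
cv2.imwrite("pics/end.png",o)
E
```

```text
t 32.25 tcp [0.5309 0.0344 0.2626] jaw -88.0 open 0.588
px [565, 20] n 2702 box c 851.9 -421.5 wh [ 84.3 201.9] ang 17.3 z 0.0354
px [319, 101] n 785 box c 631.2 34.3 wh [52.6 27.8] ang 2.1 z 0.035
px [377, 106] n 814 box c 628.9 -48.2 wh [30.9 55.8] ang 89.2 z 0.0349
px [152, 148] n 274 box c 564.2 290.7 wh [28.7 28.8] ang 39.9 z 0.0341
px [126, 153] n 242 box c 556.8 344.3 wh [28.7 28. ] ang 44.3 z 0.0341
px [103, 160] n 209 box c 546.7 396.7 wh [29.2 27.6] ang 85.0 z 0.0341
px [500, 171] n 626 box c 549.2 -262.3 wh [48.9 47.3] ang 88.7 z 0.0346
px [537, 177] n 504 box c 544.6 -346.7 wh [48.1 49.7] ang 9.6 z 0.0343
```

View pics/end.png

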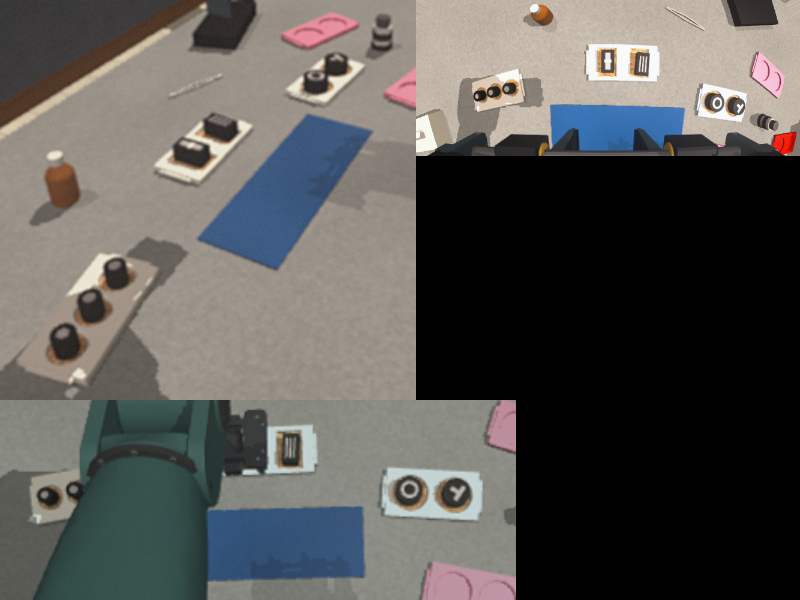

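The final view shows an empty mat. All seven mounts stand in their trays with polished faces up and tops at z≈34–35 mm, and the gripper is clear. Handing in.

```bash
python3 -c "
from plant import job
print(job.close_job())"
```

```text
the job is handed in; nothing more can be done
None
```

All four mounts are in free pockets of the matching white trays, and I handed the job in at about 32 s of the 128 s allowed. The hex and round-section small mounts went into the far and middle pockets of the small tray. The large T mount and the rectangular weld mount each took the one free pocket in their own tray.

**Last checks:**
- **Placement:** the mat is empty and the pictures show polished faces up. All mount tops measured 34–35 mm above the table (34 mm expected), and each mount is within about 2–3 mm of its measured pocket centre.
- **Kept mounts and decoys:** the kept mounts look undisturbed and I never went near the pink and red look-alikes.
- **Forces:** each mount touched down at 5–8 N before release.

**What failed or disagreed:**
- **First grasp:** it closed on air above the large mount without touching it. Both cameras showed the real fingertips about 35 mm above the reported TCP, so I used that offset for every later grasp and placing.
- **First move call:** it was refused because every row needs all five keys.
- **Position estimates:** the first top and side estimates differed by 2–5 mm, so I used wrist-camera depth to centre each remaining grasp.

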